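Press the paint tins' stoppers home

ROBOT

A 6-joint arm with a two-finger parallel gripper is mounted at the origin on the work surface. World frame = base frame: x ahead of the robot, y to its left, z up, the work surface at z = 0. Lengths are in m, angles in degrees, forces in N, time in s.
With the tool pointing down it reaches from about 0.4 to 0.825 m from the base axis. Payload 7 kg.
Tool frame: the origin (TCP) lies midway between the tips of the shut fingers; the grasp point (between the pads) lies 19 mm behind it; z points along the fingers, y is the direction in which the jaws open and shut (so a half turn about z gives the same grasp; the last joint's range is limited). The gripper opens to 88 mm and grips with 3 to 60 N. Pads are 19 mm wide; open, the fingers measure 130 mm over their backs; the gripper's body (78 mm by 193 mm) begins 47 mm behind the grasp point.
Start: joints at [-52.535, 20.546, 0.682, 0, -70.136, -16.507], TCP at [0.241, -0.63, 0.227] pointing down, gripper open.
Joint ranges: [-176.03, 176.03], [-82.01, 121.73], [-58.28, 71.71], [-173.87, 95.51], [-174.79, -0.11], [-173.66, 173.66]. Speed limits (degrees/s): [136.94, 136.94, 172.46, 180, 180, 180].

INTERFACE

Orientations are given as [roll, pitch, yaw] about the fixed x, y, z axes, in that order (R = Rz(yaw) Ry(pitch) Rx(roll)).
In Python, from plant import get_state, capture, close_job gives the robot as it stands.
- The arm moves only by the tool apply_moves, never from a script. Its argument "commands" is a list of rows, each an object with "grip": the opening, from 0 (shut) to 1 (fully open); "dp": the shift along the tool's x, y, z in mm, a list of three; "yaw": the turn about the tool's z in rad. A call has 1 to 12 rows; each row is the pose to reach, as a shift and turn from the pose commanded when the call began, along the tool's axes at that moment; what a row does not reach only later rows make up. A row lasts 1/8 s, in which the tool goes at most 62.5 mm and 10.7 degrees, less where a joint would pass 70% of its speed; a pose out of reach is approached as far as the arm can. A call with a gripper value outside its range is refused whole. The fingers move at their own pace and stop on an object; "newtons" is the grip in N (left out, the last holds). Time passes only in rows, so rows that repeat a pose let the fingers close. It gives the time, the measured TCP pose, the force and the opening at its end, in the units of the state.
- get_state(): the state, without advancing time (a new reading comes with each control period).
- capture(name): name is "scene" or "top" or "wrist"; returns a dict with "color" (480x640x3 uint8, red, green, blue), "camera_matrix" (3x3 intrinsics, pixels), "k1" (the pictures are not rectified: a ray, as slopes to the right and down, at radius r is drawn at 1 + k1 r^2 times it, then the intrinsics apply), "xyz" and "rotation" of the camera in the world; the wrist camera has in their place "T_tool_cam" (4x4, takes a point from camera to tool coordinates, whose origin is the TCP and whose axes are the flange's). Camera axes: x right, y up, looking along -z (the intrinsics and any distortion apply to the point x, -y, -z); pixel columns grow to the right and rows downward; lengths in m; the calibration is good to about 2 mm. A picture is of the moment at which its call begins: read the wrist's pose just before it. There is no depth.
- close_job(): hands the job in, once; it reports no verdict.
The state is a dict: "time_s": time; "joints": joint angles; "qd": joint speeds; "joint_torque": joint torques, N m; "tcp_pos": TCP position; "eef_rot": TCP orientation; "contact_force": force on the tool from outside, world axes, zero at the start; "moment": the same for the moment, N m; "gripper_width": finger opening in m.
Only numpy, scipy, OpenCV 4.12 (cv2) and the standard library are available. Lean on these libraries where they do the work, as an engineer would, in place of code of your own. Each camera call takes 0.05 s, during which the arm holds its last target.

TASK

Close the three paint tins whose black stoppers stand proud: press each stopper gently with a fingertip until it is fully home on its neck, first on the smallest tin, then the middle-sized one, then the largest. Do not lift, tip or shift the tins, and leave everything else on the bench alone.

Things in the scene. Friction and masses are not known exactly. Their poses are not given: they have to be found in the camera images.
- small_tin: the small upright round tin, plain metal with a blank paper band, 70 mm across and 80 mm tall, loose, with a 42 mm wide, 8 mm high neck in the middle of its top. Origin: centre of its underside; z up along its axis.
- small_stopper_top (a point): centre of the flat top face of the small tin's black stopper, on the tin's axis: a 40 mm wide, 4 mm thick disc on a stem, with a soft rubber crown 34 mm wide and 8 mm high on top. The crown gives about 1 mm for each 3 N, at most 5 mm, and springs back. With the crown unpressed this point is 110 mm above the table when the stopper is fully up and 100 mm when it is home.
- small_stopper (a joint): how far the small tin's stopper is pushed in, m: 0 fully up, 0.010 home (disc resting on the neck, a firm stop). It starts at 0 to 0.003, needs about 4 N to move straight down, and stays where it is left.
- medium_tin: the medium upright round tin, plain metal with a blank paper band, 88 mm across and 115 mm tall, loose, with a 42 mm wide, 8 mm high neck in the middle of its top. Origin: centre of its underside; z up along its axis.
- medium_stopper_top (a point): centre of the flat top face of the medium tin's black stopper, on the tin's axis: a 40 mm wide, 4 mm thick disc on a stem, with a soft rubber crown 34 mm wide and 8 mm high on top. The crown gives about 1 mm for each 3 N, at most 5 mm, and springs back. With the crown unpressed this point is 145 mm above the table when the stopper is fully up and 135 mm when it is home.
- medium_stopper (a joint): how far the medium tin's stopper is pushed in, m: 0 fully up, 0.010 home (disc resting on the neck, a firm stop). It starts at 0 to 0.003, needs about 4 N to move straight down, and stays where it is left.
- large_tin: the large upright round tin, plain metal with a blank paper band, 108 mm across and 150 mm tall, loose, with a 42 mm wide, 8 mm high neck in the middle of its top. Origin: centre of its underside; z up along its axis.
- large_stopper_top (a point): centre of the flat top face of the large tin's black stopper, on the tin's axis: a 40 mm wide, 4 mm thick disc on a stem, with a soft rubber crown 34 mm wide and 8 mm high on top. The crown gives about 1 mm for each 3 N, at most 5 mm, and springs back. With the crown unpressed this point is 180 mm above the table when the stopper is fully up and 170 mm when it is home.
- large_stopper (a joint): how far the large tin's stopper is pushed in, m: 0 fully up, 0.010 home (disc resting on the neck, a firm stop). It starts at 0 to 0.003, needs about 4 N to move straight down, and stays where it is left.
- mixing_cup: bystander, loose, to be left alone: white open plastic cup, 52 mm across, 75 mm tall; origin under its centre.
- tint_bottle: bystander, loose, to be left alone: small white capped bottle, 36 mm across, 85 mm tall; origin under its centre.
- squat_tin: bystander, loose, to be left alone: low tin with a plain flat top and no stopper, 100 mm across, 50 mm tall; origin under its centre.
- tape_roll: bystander, loose, to be left alone: roll of tape lying flat, 90 mm across, 25 mm tall; origin under its centre.
- screwdriver: bystander, loose, to be left alone: screwdriver lying on the table, 170 mm long.
- spatula: bystander, loose, to be left alone: spatula lying on the table, 200 mm long.

How it is judged (in metres and radians):
On the way, in this order (a step that is already met when the one before it is completed fails the run):
1. the small tin's stopper is home (value of joint small_stopper above 0.008 m), for 0.2 s.
2. the medium tin's stopper is home (value of joint medium_stopper above 0.008 m), for 0.2 s.
3. the large tin's stopper is home (value of joint large_stopper above 0.008 m), for 0.2 s.
At the end, for the whole second after the job is handed in: All three stoppers are pushed in to within 2 mm of home; the tins stand upright and still, each within 25 mm of where it began; each bystander is within 30 mm of where it began (value of joint each of small_stopper, medium_stopper, large_stopper above 0.008 m and angle between each of small_tin, medium_tin, large_tin's own z axis and vertical below 0.06 rad and distance of each of small_tin, medium_tin, large_tin from where it was at the start of the episode below 0.025 m and linear speed of each of small_tin, medium_tin, large_tin below 0.02 m/s and distance of each of mixing_cup, tint_bottle, squat_tin, tape_roll, screwdriver, spatula from where it was at the start of the episode below 0.03 m); the robot touches nothing.
It fails at once if a tin is lifted, tipped, or shifted by more than 25 mm ((height (world z) of small_tin above 0.008 m or angle between small_tin's own z axis and vertical above 0.2 rad or distance of small_tin from where it was at the start of the episode above 0.025 m) or (height (world z) of medium_tin above 0.008 m or angle between medium_tin's own z axis and vertical above 0.2 rad or distance of medium_tin from where it was at the start of the episode above 0.025 m) or (height (world z) of large_tin above 0.008 m or angle between large_tin's own z axis and vertical above 0.2 rad or distance of large_tin from where it was at the start of the episode above 0.025 m)).
It fails at once if a tin or its stopper is pressed harder than 30 N (contact force between the fingers and small_tin above 30 N or contact force between the fingers and medium_tin above 30 N or contact force between the fingers and large_tin above 30 N).
It fails at once if a tin or its stopper is pressed by some part of the robot other than the fingers (contact force between the arm and small_tin above 2 N or contact force between the arm and medium_tin above 2 N or contact force between the arm and large_tin above 2 N).
It fails at once if a stopper is pushed in before that of every smaller tin is home ((value of joint medium_stopper above 0.006 m and value of joint small_stopper below 0.008 m) or (value of joint large_stopper above 0.006 m and value of joint medium_stopper below 0.008 m) or (value of joint large_stopper above 0.006 m and value of joint small_stopper below 0.008 m)).
It fails at once if anything else on the bench is moved by more than 30 mm (distance of any of mixing_cup, tint_bottle, squat_tin, tape_roll, screwdriver, spatula from where it was at the start of the episode above 0.03 m).
It also fails if it takes over 51 s, if anything falls off the work surface, if the arm or the gripper's body presses on something with over 40 N, if the wrist force passes 120 N, or if a joint passes its speed limit or range.

## Working session

There is one attempt and no reset: what is moved stays moved. The work goes in short steps, Python scripts to look and compute and a tool call to move; the robot and the scene stay as the last step left them, time stands still between calls to the robot, and variables do not carry over. Pictures are saved under pics/ and viewed, and the job is handed in when it is done.

Besides the shell and the picture viewer there is one more tool, called after "Emit:" by a JSON object that holds its "api" and its "payload", one argument or row to a line. apply_moves: Moves the arm, as the interface text tells. Its arguments: {"type":"object","properties":{"commands":{"type":"array","items":{"type":"object","properties":{"grip":{"type":"number"},"dp":{"type":"array","items":{"type":"number"}},"yaw":{"type":"number"}}}},"newtons":{"type":"number"}},"required":["commands"]}

```bash
mkdir -p pics; ls; python3 - <<'E'
from plant import *
import cv2,numpy as np
s=get_state();print({k:np.round(v,4).tolist() for k,v in s.items()})
for n in("scene","top"):
    c=capture(n);cv2.imwrite(f"pics/{n}0.png",c["color"][:,:,::-1]);print(n,c["camera_matrix"],c["k1"],c["xyz"],c["rotation"])
c=capture("wrist");print(c["T_tool_cam"],c["camera_matrix"],c["k1"])
E
```

```text
pics
{'time_s': 0.0, 'joints': [-52.5344, 20.5913, 0.6361, -0.0219, -70.1356, -16.5086], 'qd': [0.0207, -0.001, 0.0397, -0.0377, 0.0166, -0.0248], 'joint_torque': [-0.0038, -58.2713, 29.3045, 6.9967, 0.0069, -0.0002], 'tcp_pos': [0.2413, -0.6299, 0.2256], 'eef_rot': [179.9071, -0.0061, -159.0504], 'contact_force': [-0.4959, -0.448, -0.1881], 'moment': [-0.03, 0.0248, 0.0078], 'gripper_width': 0.0877}
scene [[622.77330241   0.         327.10514131]
 [  0.         622.77330241 240.18053871]
 [  0.           0.           1.        ]] -0.13957961999787427 [1.3783508  0.42878824 1.11505762] [ 43.61154462  -0.88711885 118.85632577]
top [[498.42140286   0.         317.11928284]
 [  0.         498.42140286 232.62378378]
 [  0.           0.           1.        ]] -0.09726301240926097 [0.50470433 0.00850055 1.1553268 ] [  2.82900218  -1.1136816  -91.01316612]
[[-5.22401696e-04  9.60987351e-01  2.76591827e-01  7.54215425e-02]
 [ 9.99999329e-01  7.87920825e-04 -8.48834195e-04  9.05267767e-04]
 [-1.03365138e-03  2.76591198e-01 -9.60987118e-01 -1.56952419e-01]
 [ 0.00000000e+00  0.00000000e+00  0.00000000e+00  1.00000000e+00]] [[401.35091979   0.         322.51628536]
 [  0.         401.35091979 237.00942924]
 [  0.           0.           1.        ]] -0.08433843403440079
```

View pics/scene0.png

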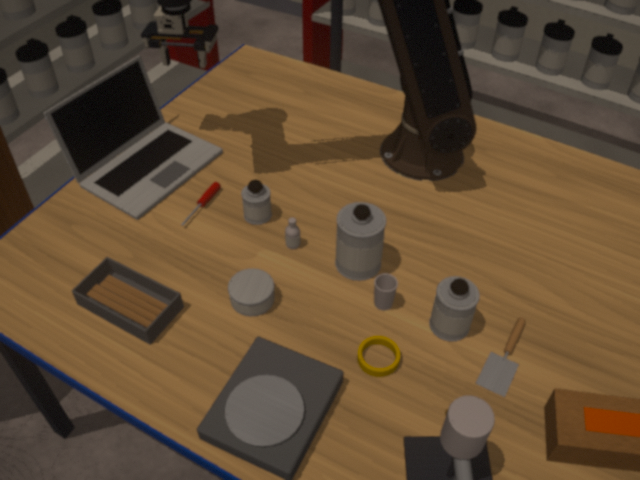

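View pics/top0.png

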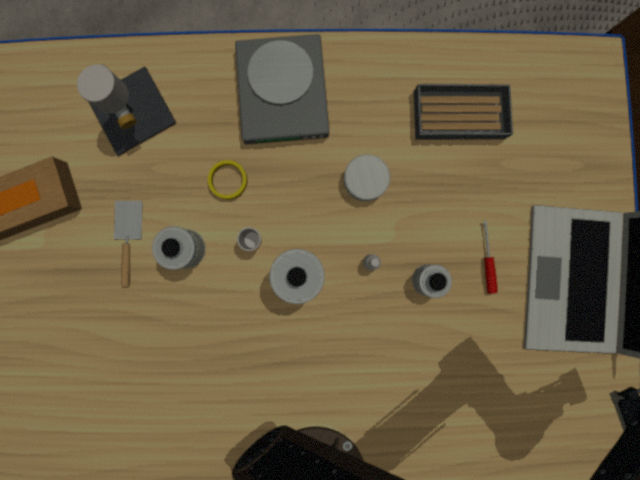

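The top view shows the stoppers at about (438,282) for the small tin, (171,248) for the medium and (297,277) for the large. In the scene view they are at (256,186), (459,287) and (362,213). Next I'll segment them and triangulate.

```bash
cat > h.py <<'E'
import numpy as np,cv2
from scipy.spatial.transform import Rotation as R
def ray(c,uv,T=None):
    K=np.array(c["camera_matrix"]);D=np.array([c["k1"],0,0,0.])
    p=cv2.undistortPoints(np.array([[uv]],float),K,D)[0,0]
    d=np.array([p[0],-p[1],-1])
    if T is None:
        Rm=np.array(c["rotation"]);Rm=R.from_euler('xyz',Rm,degrees=True).as_matrix() if Rm.shape==(3,) else Rm
        return np.array(c["xyz"]),Rm@d
    return T[:3,3],T[:3,:3]@d
def atz(o,d,z): return o+d*(z-o[2])/d[2]
def blob(img,uv,r,th):
    g=img.max(2).astype(int);u,v=uv
    m=np.zeros(g.shape,np.uint8);m[v-r:v+r+1,u-r:u+r+1]=(g[v-r:v+r+1,u-r:u+r+1]<th)
    n,l,s,ce=cv2.connectedComponentsWithStats(m);i=1+np.argmax(s[1:,4]);return ce[i],s[i]
E
python3 - <<'E'
from plant import *
from h import *
t=capture("top");s=capture("scene")
for n,a,b,z in(("S",(438,282),(256,186),.109),("M",(171,248),(459,287),.144),("L",(297,277),(362,213),.179)):
    pa,sa=blob(t["color"],a,16,70);pb,sb=blob(s["color"],b,14,70)
    o1,d1=ray(t,pa);o2,d2=ray(s,pb)
    A=np.c_[d1,-d2];k=np.linalg.lstsq(A,o2-o1,rcond=None)[0];p=o1+k[0]*d1;q=o2+k[1]*d2
    print(n,pa,sa,pb,sb,"top@z",atz(o1,d1,z-.004),"scene@z",atz(o2,d2,z-.004),"tri",(p+q)/2,np.linalg.norm(p-q), np.hypot(*p[:2]))
st=get_state();print(st["time_s"],st["tcp_pos"])
E
```

```text
S [436.53310105 281.65505226] [426 273  21  18 287] [255.78804348 187.21195652] [248 180  17  15 184] top@z [ 0.44775745 -0.2646241   0.105     ] scene@z [ 0.45785923 -0.25919857  0.105     ] tri [ 0.44702447 -0.26754059  0.09305643] 0.00040629647881694605 0.5211360301882517
M [170.47440273 247.63822526] [161 238  19  20 293] [459.47104247 287.1042471 ] [450 279  19  17 259] top@z [0.52883475 0.28801744 0.14      ] scene@z [0.53936623 0.29209319 0.14      ] tri [0.52926407 0.29081136 0.12853342] 0.000768431656855446 0.6039207919043593
L [296.17891374 276.57827476] [287 267  20  20 313] [362.20588235 212.71848739] [353 205  19  17 238] top@z [0.46719924 0.03118813 0.175     ] scene@z [0.47648044 0.03585849 0.175     ] tri [0.46676593 0.03151531 0.16482463] 0.00020329153247511462 0.46786626678243515
0.25 [ 0.24134038 -0.63014719  0.22615188]
```

Emit:
{"api": "apply_moves", "payload": {
  "commands": [
    {"grip":0,"dp":[-20,20,-20]},
    {"grip":0,"dp":[-50,45,-30]},
    {"grip":0,"dp":[-90,75,-30]},
    {"grip":0,"dp":[-130,107,-30]},
    {"grip":0,"dp":[-170,140,-30]},
    {"grip":0,"dp":[-210,172,-30]},
    {"grip":0,"dp":[-250,205,-30]},
    {"grip":0,"dp":[-285,234,-20]},
    {"grip":0,"dp":[-310,255,-10]},
    {"grip":0,"dp":[-324,266,0]},
    {"grip":0,"dp":[-324,266,0]},
    {"grip":0,"dp":[-324,266,0]}
  ]
}}

```text
$.commands[0]: bad value
```

```bash
python3 - <<'E'
from plant import *
from h import *
s=get_state();print(s["time_s"],s["tcp_pos"],s["eef_rot"],s["gripper_width"],s["contact_force"])
c=capture("wrist");cv2.imwrite("pics/w1.png",c["color"][:,:,::-1])
E
```

```text
0.25 [ 0.24134038 -0.63014719  0.22615188] [ 1.79958973e+02 -3.70799925e-03 -1.59045399e+02] 0.08782523493627417 [-0.43965773 -0.00866999 -0.6137135 ]
```

View pics/w1.png

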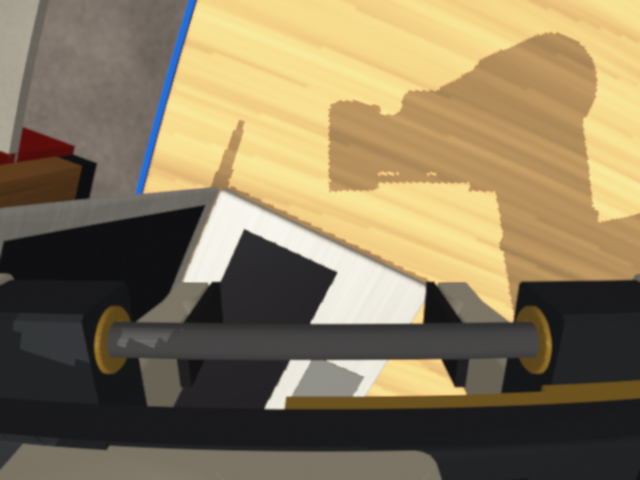

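The row was refused, probably because it had no yaw, so I'll write all three fields. The wrist picture shows a bar across row 340 that hides the TCP. I'll stop 70 mm short in x so the stopper lands in the upper half of the picture.

Emit:
{"api": "apply_moves", "payload": {
  "commands": [
    {"grip":0.0,"dp":[-20,20,-20],"yaw":0.0},
    {"grip":0.0,"dp":[-55,45,-30],"yaw":0.0},
    {"grip":0.0,"dp":[-100,75,-30],"yaw":0.0},
    {"grip":0.0,"dp":[-145,105,-30],"yaw":0.0},
    {"grip":0.0,"dp":[-190,135,-30],"yaw":0.0},
    {"grip":0.0,"dp":[-235,165,-30],"yaw":0.0},
    {"grip":0.0,"dp":[-280,195,-30],"yaw":0.0},
    {"grip":0.0,"dp":[-325,225,-20],"yaw":0.0},
    {"grip":0.0,"dp":[-365,250,-10],"yaw":0.0},
    {"grip":0.0,"dp":[-394,266,0],"yaw":0.0},
    {"grip":0.0,"dp":[-394,266,0],"yaw":0.0},
    {"grip":0.0,"dp":[-394,266,0],"yaw":0.0}
  ]
}}

```text
time_s: 1.8
tcp_pos: [0.5141, -0.2411, 0.2266]
eef_rot: [-180.0, -0.0, -159.0]
contact_force: [-0.0, -0.1, 0.7]
gripper_width: 0.0
```

```bash
python3 - <<'E'
from plant import *
from h import *
s=get_state();print(s["time_s"],s["tcp_pos"],s["eef_rot"],s["gripper_width"],s["contact_force"])
c=capture("wrist");cv2.imwrite("pics/w2.png",c["color"][:,:,::-1])
E
```

```text
1.8 [ 0.51408727 -0.24105072  0.22662088] [-1.79998888e+02 -1.40934010e-02 -1.59014703e+02] 2.4301047828578022e-05 [-0.00984504 -0.06204653  0.71256591]
```

View pics/w2.png

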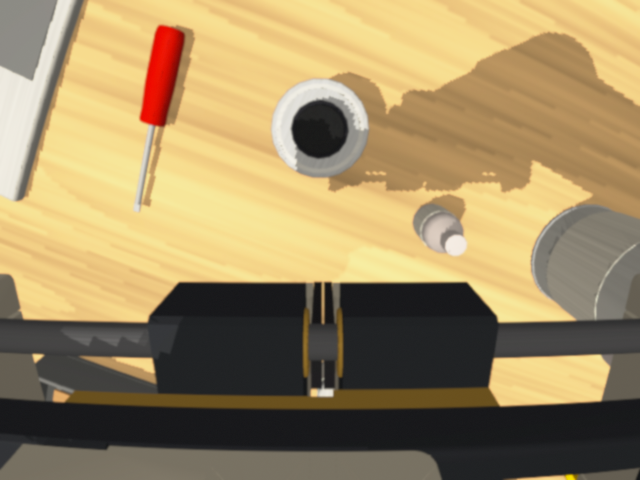

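The stopper shows clearly at (320,128), nearly straight below the camera. I'll measure it from this picture.

```bash
cat >> h.py <<'E'
def wrist(n,uv,z,r=45,th=75):
    from plant import get_state,capture
    s=get_state();c=capture("wrist");cv2.imwrite(f"pics/{n}.png",c["color"][:,:,::-1])
    W=np.eye(4);W[:3,:3]=R.from_euler('xyz',s["eef_rot"],degrees=True).as_matrix();W[:3,3]=s["tcp_pos"]
    T=W@np.array(c["T_tool_cam"])
    p,st=blob(c["color"],uv,r,th);o,d=ray(c,p,T)
    P=atz(o,d,z);dd=W[:3,:3].T@(P-W[:3,3]);f=c["camera_matrix"][0][0]
    dep=(T[:3,:3].T@(P-o))[2]
    print(s["time_s"],"px",p,st,"P",P,"tool mm",dd*1000,"width mm",st[2:4]/f*-dep*1000)
E
python3 -c "
from h import *
wrist('w3',(320,128),.107)"
```

```text
1.85 px [320.06893755 129.44849959] [ 293  101   55   58 2466] P [ 0.4480894  -0.26712157  0.107     ] tool mm [ 70.75647362  -0.44905456 119.83272308] width mm [36.62702663 38.62486445]
```

The wrist camera and the top view agree to 3 mm on (0.448, -0.267). The scene camera alone was about 10 mm off in x. Now I'll centre over the stopper and come down to just above it.

Emit:
{"api": "apply_moves", "payload": {
  "commands": [
    {"grip":0.0,"dp":[35,-0.4,0],"yaw":0.0},
    {"grip":0.0,"dp":[70.5,-0.4,10],"yaw":0.0},
    {"grip":0.0,"dp":[70.5,-0.4,40],"yaw":0.0},
    {"grip":0.0,"dp":[70.5,-0.4,70],"yaw":0.0},
    {"grip":0.0,"dp":[70.5,-0.4,95],"yaw":0.0},
    {"grip":0.0,"dp":[70.5,-0.4,108],"yaw":0.0},
    {"grip":0.0,"dp":[70.5,-0.4,112],"yaw":0.0},
    {"grip":0.0,"dp":[70.5,-0.4,112],"yaw":0.0}
  ]
}}

```text
time_s: 2.9
tcp_pos: [0.4488, -0.2669, 0.1151]
eef_rot: [-180.0, 0.0, -159.0]
contact_force: [0.1, -0.0, 0.7]
gripper_width: 0.0005
```

```bash
python3 - <<'E'
from plant import *
from h import *
c=capture("scene");cv2.imwrite("pics/s1.png",cv2.resize(c["color"][110:300,160:410,::-1],None,fx=3,fy=3))
E
```

```text
(no output)
```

View pics/s1.png

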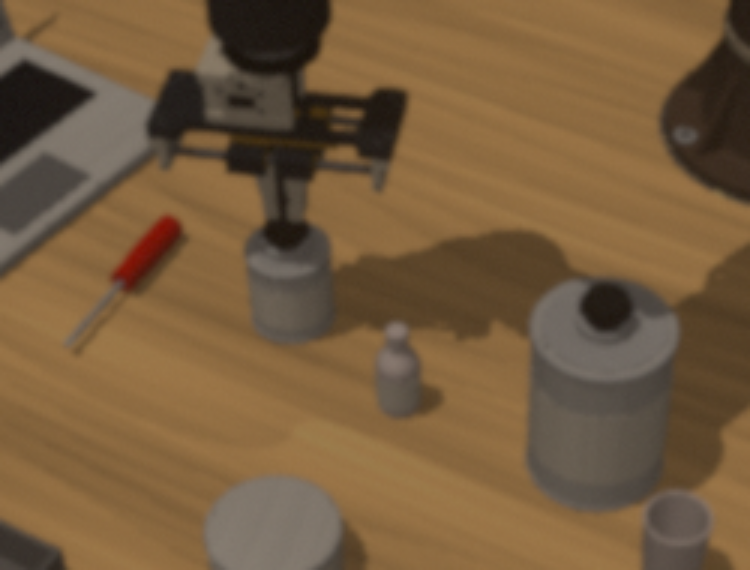

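The finger stands over the middle of the small stopper, with the tip at z 115 mm. I'll press slowly.

Emit:
{"api": "apply_moves", "payload": {
  "commands": [
    {"grip":0.0,"dp":[0,0,2],"yaw":0.0},
    {"grip":0.0,"dp":[0,0,4],"yaw":0.0},
    {"grip":0.0,"dp":[0,0,6],"yaw":0.0},
    {"grip":0.0,"dp":[0,0,8],"yaw":0.0},
    {"grip":0.0,"dp":[0,0,10],"yaw":0.0},
    {"grip":0.0,"dp":[0,0,12],"yaw":0.0},
    {"grip":0.0,"dp":[0,0,13],"yaw":0.0},
    {"grip":0.0,"dp":[0,0,14],"yaw":0.0},
    {"grip":0.0,"dp":[0,0,14],"yaw":0.0}
  ]
}}

```text
time_s: 4.08
tcp_pos: [0.4486, -0.2666, 0.1005]
eef_rot: [-180.0, 0.0, -159.0]
contact_force: [-0.2, 0.7, 3.6]
gripper_width: 0.0006
```

Emit:
{"api": "apply_moves", "payload": {
  "commands": [
    {"grip":0.0,"dp":[0,0,1],"yaw":0.0},
    {"grip":0.0,"dp":[0,0,2],"yaw":0.0},
    {"grip":0.0,"dp":[0,0,2],"yaw":0.0}
  ]
}}

```text
time_s: 4.45
tcp_pos: [0.4486, -0.2666, 0.0986]
eef_rot: [-180.0, 0.0, -159.0]
contact_force: [-0.1, 1.7, 4.5]
gripper_width: 0.0005
```

Emit:
{"api": "apply_moves", "payload": {
  "commands": [
    {"grip":0.0,"dp":[0,0,1],"yaw":0.0},
    {"grip":0.0,"dp":[0,0,1],"yaw":0.0}
  ]
}}

```text
time_s: 4.7
tcp_pos: [0.4487, -0.2666, 0.0978]
eef_rot: [-180.0, 0.0, -159.0]
contact_force: [-0.9, 2.1, 7.9]
gripper_width: 0.0002
```

The force is climbing about 3 N per mm, so the stopper is at its stop. I'll go one more millimetre to confirm, then retract.

Emit:
{"api": "apply_moves", "payload": {
  "commands": [
    {"grip":0.0,"dp":[0,0,1],"yaw":0.0},
    {"grip":0.0,"dp":[0,0,1],"yaw":0.0},
    {"grip":0.0,"dp":[0,0,1],"yaw":0.0}
  ]
}}

```text
time_s: 5.08
tcp_pos: [0.4486, -0.2666, 0.0971]
eef_rot: [-180.0, 0.0, -159.0]
contact_force: [-1.4, 2.7, 9.4]
gripper_width: 0.0008
```

Emit:
{"api": "apply_moves", "payload": {
  "commands": [
    {"grip":0.0,"dp":[0,0,-3],"yaw":0.0},
    {"grip":0.0,"dp":[0,0,-10],"yaw":0.0},
    {"grip":0.0,"dp":[0,0,-30],"yaw":0.0},
    {"grip":0.0,"dp":[0,0,-70],"yaw":0.0},
    {"grip":0.0,"dp":[0,0,-115],"yaw":0.0},
    {"grip":0.0,"dp":[-25,0,-145],"yaw":0.0},
    {"grip":0.0,"dp":[-70,0,-163],"yaw":0.0},
    {"grip":0.0,"dp":[-70,0,-163],"yaw":0.0}
  ]
}}

```text
time_s: 6.08
tcp_pos: [0.5164, -0.2409, 0.2606]
eef_rot: [-179.9, 0.1, -159.0]
contact_force: [-0.5, -0.3, -0.8]
gripper_width: 0.0004
```

```bash
python3 - <<'E'
from h import *
wrist('w4',(320,180),.100)
from plant import *
c=capture("scene");cv2.imwrite("pics/s2.png",cv2.resize(c["color"][150:350,200:500,::-1],None,fx=2.5,fy=2.5))
E
```

```text
6.075 px [321.85       140.64565217] [301 135  43  15 460] P [ 0.45898998 -0.26243456  0.1       ] tool mm [ 61.60883177   0.71484185 160.49082427] width mm [33.09316422 11.54412705]
```

View pics/s2.png

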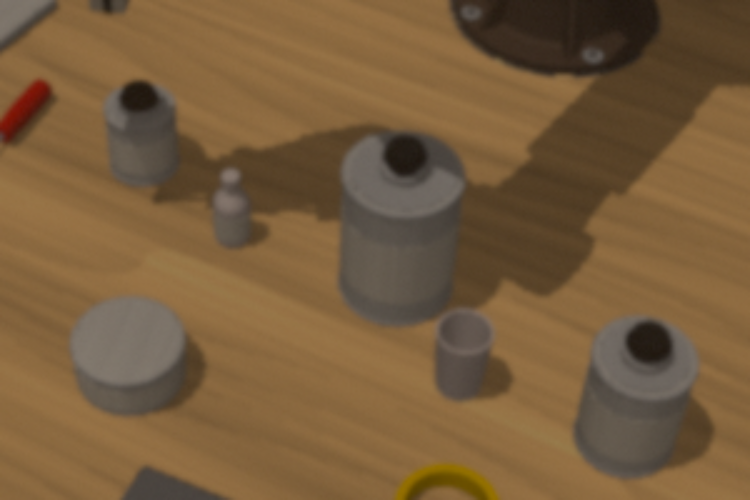

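View pics/w4.png

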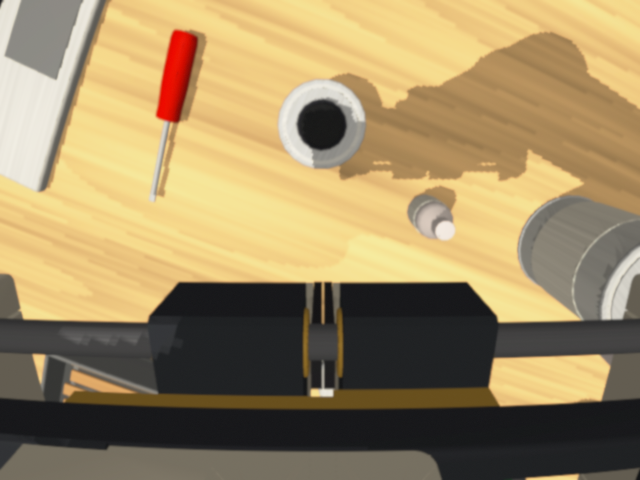

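At 9.4 N the tip was at 97.1 mm. Adding back 2.9 mm of crown squeeze gives 100.0 mm, which is home. The scene picture shows the small stopper sitting on its neck, while the other two still show the gap. Next is the medium tin.

Emit:
{"api": "apply_moves", "payload": {
  "commands": [
    {"grip":0.0,"dp":[-12,22,-5],"yaw":0.0},
    {"grip":0.0,"dp":[-38,68,-5],"yaw":0.0},
    {"grip":0.0,"dp":[-66,119,-5],"yaw":0.0},
    {"grip":0.0,"dp":[-94,170,-5],"yaw":0.0},
    {"grip":0.0,"dp":[-122,221,-5],"yaw":0.0},
    {"grip":0.0,"dp":[-150,272,-5],"yaw":0.0},
    {"grip":0.0,"dp":[-178,322,-5],"yaw":0.0},
    {"grip":0.0,"dp":[-206,372,-5],"yaw":0.0},
    {"grip":0.0,"dp":[-234,422,0],"yaw":0.0},
    {"grip":0.0,"dp":[-258,466,0],"yaw":0.0},
    {"grip":0.0,"dp":[-272,490,0],"yaw":0.0},
    {"grip":0.0,"dp":[-272,490,0],"yaw":0.0}
  ]
}}

```text
time_s: 7.68
tcp_pos: [0.592, 0.3142, 0.2579]
eef_rot: [-180.0, -0.1, -159.0]
contact_force: [1.1, 0.2, 0.0]
gripper_width: 0.0003
```

Emit:
{"api": "apply_moves", "payload": {
  "commands": [
    {"grip":0.0,"dp":[0,0,0],"yaw":0.0},
    {"grip":0.0,"dp":[0,0,0],"yaw":0.0}
  ]
}}

```text
time_s: 7.92
tcp_pos: [0.5925, 0.312, 0.2598]
eef_rot: [-180.0, -0.0, -159.1]
contact_force: [0.4, -0.4, 0.2]
gripper_width: 0.0003
```

```bash
python3 - <<'E'
from h import *
wrist('w5',(320,128),.142)
E
```

```text
7.925 px [323.9361874 136.9822294] [ 296  109   57   57 2476] P [0.53021812 0.29053635 0.142     ] tool mm [ 65.87147229   2.13379315 117.81356341] width mm [37.87553386 37.87553386]
```

View pics/w5.png

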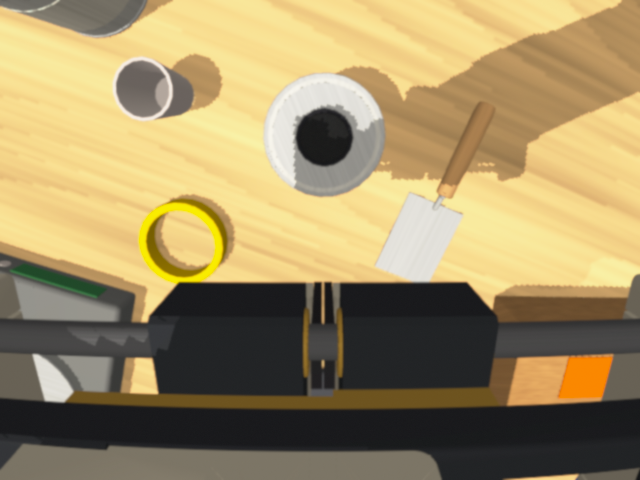

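The medium stopper is centred at (324,137), measured at (0.530, 0.2905), and the top view agrees to about 2.5 mm. I'll approach it the same way.

Emit:
{"api": "apply_moves", "payload": {
  "commands": [
    {"grip":0.0,"dp":[32,2,0],"yaw":0.0},
    {"grip":0.0,"dp":[66,2,10],"yaw":0.0},
    {"grip":0.0,"dp":[66,2,40],"yaw":0.0},
    {"grip":0.0,"dp":[66,2,70],"yaw":0.0},
    {"grip":0.0,"dp":[66,2,95],"yaw":0.0},
    {"grip":0.0,"dp":[66,2,106],"yaw":0.0},
    {"grip":0.0,"dp":[66,2,109],"yaw":0.0},
    {"grip":0.0,"dp":[66,2,109],"yaw":0.0}
  ]
}}

```text
time_s: 8.98
tcp_pos: [0.5307, 0.2917, 0.1514]
eef_rot: [180.0, 0.1, -159.0]
contact_force: [0.5, -0.2, -0.5]
gripper_width: 0.0003
```

Emit:
{"api": "apply_moves", "payload": {
  "commands": [
    {"grip":0.0,"dp":[0,0,2],"yaw":0.0},
    {"grip":0.0,"dp":[0,0,4],"yaw":0.0},
    {"grip":0.0,"dp":[0,0,6],"yaw":0.0},
    {"grip":0.0,"dp":[0,0,8],"yaw":0.0},
    {"grip":0.0,"dp":[0,0,10],"yaw":0.0},
    {"grip":0.0,"dp":[0,0,12],"yaw":0.0},
    {"grip":0.0,"dp":[0,0,13],"yaw":0.0},
    {"grip":0.0,"dp":[0,0,14],"yaw":0.0},
    {"grip":0.0,"dp":[0,0,14],"yaw":0.0}
  ]
}}

```text
time_s: 10.1
tcp_pos: [0.5303, 0.2916, 0.1366]
eef_rot: [180.0, 0.0, -159.0]
contact_force: [-1.6, -0.0, 4.5]
gripper_width: 0.0003
```

Emit:
{"api": "apply_moves", "payload": {
  "commands": [
    {"grip":0.0,"dp":[0,0,1],"yaw":0.0},
    {"grip":0.0,"dp":[0,0,2],"yaw":0.0},
    {"grip":0.0,"dp":[0,0,3],"yaw":0.0},
    {"grip":0.0,"dp":[0,0,3],"yaw":0.0}
  ]
}}

```text
time_s: 10.6
tcp_pos: [0.5303, 0.2916, 0.1336]
eef_rot: [-180.0, 0.0, -159.0]
contact_force: [-1.9, -1.2, 5.3]
gripper_width: 0.0006
```

Emit:
{"api": "apply_moves", "payload": {
  "commands": [
    {"grip":0.0,"dp":[0,0,1],"yaw":0.0},
    {"grip":0.0,"dp":[0,0,1],"yaw":0.0},
    {"grip":0.0,"dp":[0,0,1],"yaw":0.0}
  ]
}}

```text
time_s: 10.98
tcp_pos: [0.5304, 0.2917, 0.133]
eef_rot: [180.0, 0.0, -159.0]
contact_force: [-3.1, -0.3, 7.0]
gripper_width: 0.0003
```

Emit:
{"api": "apply_moves", "payload": {
  "commands": [
    {"grip":0.0,"dp":[0,0,1],"yaw":0.0},
    {"grip":0.0,"dp":[0,0,1],"yaw":0.0},
    {"grip":0.0,"dp":[0,0,1],"yaw":0.0}
  ]
}}

```text
time_s: 11.35
tcp_pos: [0.5304, 0.2916, 0.1323]
eef_rot: [180.0, 0.0, -159.0]
contact_force: [-2.9, 0.6, 9.8]
gripper_width: 0.0003
```

At 9.8 N the tip was at 132.3 mm, and 3.2 mm of crown squeeze brings that to about 135.5 mm with the force still rising, so the medium stopper is home. I'll retract and go to view the large tin.

Emit:
{"api": "apply_moves", "payload": {
  "commands": [
    {"grip":0.0,"dp":[0,0,-3],"yaw":0.0},
    {"grip":0.0,"dp":[0,0,-10],"yaw":0.0},
    {"grip":0.0,"dp":[0,0,-30],"yaw":0.0},
    {"grip":0.0,"dp":[0,0,-70],"yaw":0.0},
    {"grip":0.0,"dp":[0,0,-115],"yaw":0.0},
    {"grip":0.0,"dp":[8,-22,-150],"yaw":0.0},
    {"grip":0.0,"dp":[26,-70,-163],"yaw":0.0},
    {"grip":0.0,"dp":[45,-120,-163],"yaw":0.0},
    {"grip":0.0,"dp":[63,-170,-163],"yaw":0.0},
    {"grip":0.0,"dp":[77,-207,-163],"yaw":0.0},
    {"grip":0.0,"dp":[82,-220,-163],"yaw":0.0},
    {"grip":0.0,"dp":[82,-220,-163],"yaw":0.0}
  ]
}}

```text
time_s: 12.85
tcp_pos: [0.5324, 0.0563, 0.2946]
eef_rot: [180.0, 0.0, -159.1]
contact_force: [-0.2, 0.3, 1.0]
gripper_width: 0.0011
```

Emit:
{"api": "apply_moves", "payload": {
  "commands": [
    {"grip":0.0,"dp":[0,0,0],"yaw":0.0},
    {"grip":0.0,"dp":[0,0,0],"yaw":0.0}
  ]
}}

```text
time_s: 13.1
tcp_pos: [0.5325, 0.0578, 0.2944]
eef_rot: [180.0, -0.0, -159.0]
contact_force: [-0.7, -1.6, 0.4]
gripper_width: 0.0004
```

```bash
python3 - <<'E'
from h import *
wrist('w6',(320,128),.177)
from plant import *
c=capture("scene");cv2.imwrite("pics/s3.png",cv2.resize(c["color"][150:350,230:530,::-1],None,fx=2.5,fy=2.5))
E
```

```text
13.1 px [319.17684377 131.20618557] [ 292  103   56   58 2522] P [0.46778403 0.03179188 0.177     ] tool mm [ 69.65392195  -1.03142626 117.37456258] width mm [37.0056865  38.32731816]
```

View pics/w6.png

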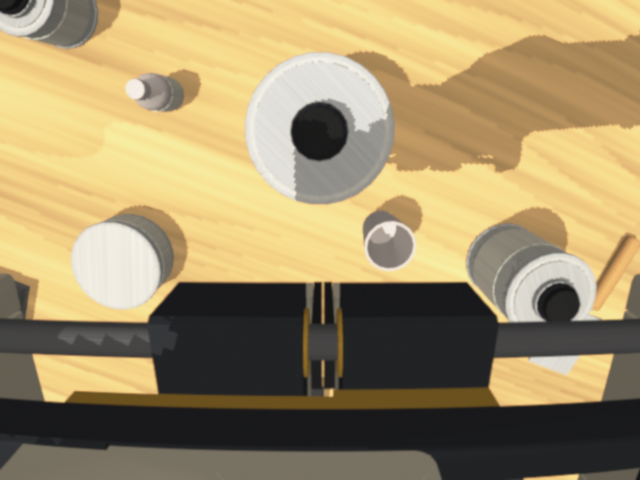

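View pics/s3.png

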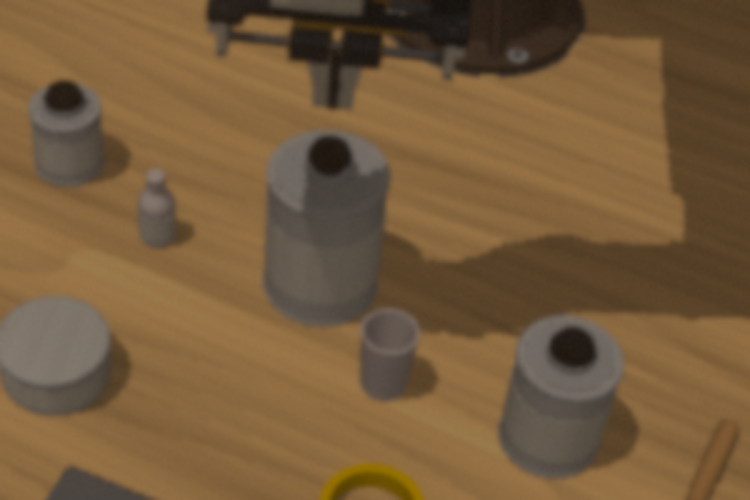

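The medium stopper now sits on its neck and nothing else has moved. The large stopper is at (319,131), measured at (0.468, 0.032), and the top view agrees.

Emit:
{"api": "apply_moves", "payload": {
  "commands": [
    {"grip":0.0,"dp":[35,-1,0],"yaw":0.0},
    {"grip":0.0,"dp":[69.5,-1,10],"yaw":0.0},
    {"grip":0.0,"dp":[69.5,-1,40],"yaw":0.0},
    {"grip":0.0,"dp":[69.5,-1,70],"yaw":0.0},
    {"grip":0.0,"dp":[69.5,-1,95],"yaw":0.0},
    {"grip":0.0,"dp":[69.5,-1,106],"yaw":0.0},
    {"grip":0.0,"dp":[69.5,-1,109],"yaw":0.0},
    {"grip":0.0,"dp":[69.5,-1,109],"yaw":0.0}
  ]
}}

```text
time_s: 14.2
tcp_pos: [0.4683, 0.0313, 0.1862]
eef_rot: [-180.0, 0.0, -159.0]
contact_force: [0.3, 0.2, 0.6]
gripper_width: 0.0004
```

Emit:
{"api": "apply_moves", "payload": {
  "commands": [
    {"grip":0.0,"dp":[0,0,2],"yaw":0.0},
    {"grip":0.0,"dp":[0,0,4],"yaw":0.0},
    {"grip":0.0,"dp":[0,0,6],"yaw":0.0},
    {"grip":0.0,"dp":[0,0,8],"yaw":0.0},
    {"grip":0.0,"dp":[0,0,10],"yaw":0.0},
    {"grip":0.0,"dp":[0,0,12],"yaw":0.0},
    {"grip":0.0,"dp":[0,0,13],"yaw":0.0},
    {"grip":0.0,"dp":[0,0,14],"yaw":0.0},
    {"grip":0.0,"dp":[0,0,14],"yaw":0.0}
  ]
}}

```text
time_s: 15.32
tcp_pos: [0.4679, 0.031, 0.1716]
eef_rot: [-180.0, 0.0, -159.0]
contact_force: [0.2, -0.0, 3.4]
gripper_width: 0.0002
```

Emit:
{"api": "apply_moves", "payload": {
  "commands": [
    {"grip":0.0,"dp":[0,0,1],"yaw":0.0},
    {"grip":0.0,"dp":[0,0,2],"yaw":0.0},
    {"grip":0.0,"dp":[0,0,3],"yaw":0.0},
    {"grip":0.0,"dp":[0,0,3],"yaw":0.0}
  ]
}}

```text
time_s: 15.82
tcp_pos: [0.468, 0.031, 0.1686]
eef_rot: [-180.0, 0.0, -159.0]
contact_force: [0.4, 0.4, 5.1]
gripper_width: 0.0006
```

Emit:
{"api": "apply_moves", "payload": {
  "commands": [
    {"grip":0.0,"dp":[0,0,1],"yaw":0.0},
    {"grip":0.0,"dp":[0,0,1],"yaw":0.0},
    {"grip":0.0,"dp":[0,0,1],"yaw":0.0}
  ]
}}

```text
time_s: 16.2
tcp_pos: [0.468, 0.031, 0.1679]
eef_rot: [-180.0, 0.0, -159.0]
contact_force: [-1.6, 0.2, 7.3]
gripper_width: 0.0005
```

Emit:
{"api": "apply_moves", "payload": {
  "commands": [
    {"grip":0.0,"dp":[0,0,1],"yaw":0.0},
    {"grip":0.0,"dp":[0,0,1],"yaw":0.0},
    {"grip":0.0,"dp":[0,0,1],"yaw":0.0}
  ]
}}

```text
time_s: 16.58
tcp_pos: [0.468, 0.031, 0.1671]
eef_rot: [-180.0, 0.0, -159.0]
contact_force: [-2.1, 0.6, 8.5]
gripper_width: 0.0008
```

At 8.5 N the tip was at 167.1 mm, and 2.8 mm of crown squeeze gives about 169.9 mm, so the large stopper is home. I'll retract and take a final look.

Emit:
{"api": "apply_moves", "payload": {
  "commands": [
    {"grip":0.0,"dp":[0,0,-3],"yaw":0.0},
    {"grip":0.0,"dp":[0,0,-10],"yaw":0.0},
    {"grip":0.0,"dp":[0,0,-30],"yaw":0.0},
    {"grip":0.0,"dp":[0,0,-70],"yaw":0.0},
    {"grip":0.0,"dp":[0,0,-110],"yaw":0.0},
    {"grip":0.0,"dp":[-25,0,-125],"yaw":0.0},
    {"grip":0.0,"dp":[-60,0,-127],"yaw":0.0},
    {"grip":0.0,"dp":[-69,0,-127],"yaw":0.0},
    {"grip":0.0,"dp":[-69,0,-127],"yaw":0.0},
    {"grip":0.0,"dp":[-69,0,-127],"yaw":0.0}
  ]
}}

```text
time_s: 17.82
tcp_pos: [0.5314, 0.0554, 0.2933]
eef_rot: [180.0, -0.0, -159.1]
contact_force: [0.6, 0.3, 0.1]
gripper_width: 0.0004
```

```bash
python3 - <<'E'
from plant import *
from h import *
s=get_state();print(s["time_s"],s["contact_force"],s["qd"])
wrist('w7',(320,128),.170,35)
c=capture("scene");cv2.imwrite("pics/s4.png",cv2.resize(c["color"][150:350,230:530,::-1],None,fx=2.5,fy=2.5))
E
```

```text
17.825 [0.62445029 0.28091241 0.06766618] [-0.04205497 -0.51488082 -0.04065899  0.05025037  0.0720001  -0.04154015]
17.825 px [321.49957912 133.86784512] [ 295  107   54   55 2376] P [0.46786138 0.03156749 0.17      ] tool mm [ 67.7559714    0.50106342 123.37334658] width mm [36.53045874 37.20694871]
```

View pics/s4.png

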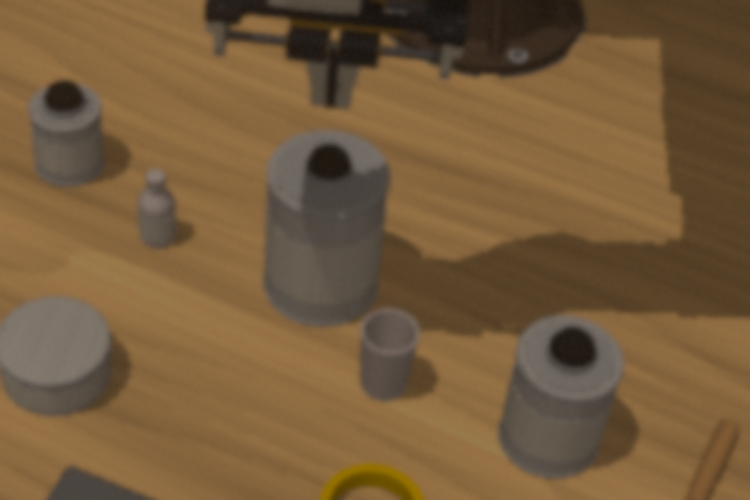

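The final scene picture shows all three stoppers down on their necks. The tins and bystanders are where they were, and the arm is clear of everything.

```bash
python3 -c "
from plant import *
print(close_job())"
```

```text
the job is handed in; nothing more can be done
None
```

I pressed the small, medium and large stoppers home in that order with the shut fingertips, and handed the job in at about 18 s of the 51 s allowed. No verdict was reported.

| Tin | Tip height at last reading | Vertical force at last reading | Stopper top, allowing for crown squeeze | Home height |
|---|---|---|---|---|
| Small | 97.1 mm | 9.4 N | about 100.0 mm | 100 mm |
| Medium | 132.3 mm | 9.8 N | about 135.5 mm | 135 mm |
| Large | 167.1 mm | 8.5 N | about 169.9 mm | 170 mm |

- **At the stop:** on all three the force kept rising past the roughly 4 N sliding level, by about 1.5–4 N per mm, as expected from the crown being squeezed against the stop. Sideways force stayed around 3 N or less.
- **Last look:** the scene picture shows all three stoppers seated. The tins and the bystanders in view have not visibly moved; the screwdriver and most of the spatula and tape roll were outside that last picture. The robot was clear, with about 0 N on the tool.
- **Disagreement:** stopper positions from the scene camera alone were about 10 mm off in x from the top and wrist cameras, which agreed to within 3 mm. I used the wrist values.
- **Refused call:** the first move call was refused, probably because its rows had no yaw value. Nothing moved, and I sent it again with yaw included.

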